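# Close the pocket router and show its ports to the inspection camera

### The arm

A 7-joint arm with a two-finger parallel gripper is mounted at the origin on the work surface. World frame = base frame: x ahead of the robot, y to its left, z up, the work surface at z = 0. Lengths are in mm, angles in rad, forces in N, time in s.
With the tool pointing down it reaches from about 400 to 875 mm from the base axis. Payload 4.4 kg.
Tool frame: the origin (TCP) lies midway between the tips of the shut fingers; the grasp point (between the pads) lies 19 mm behind it (ctrl.grip_point_offset is the distance from the TCP to the grasp point, in mm); z points along the fingers, y is the line along which they close (so a half turn about z gives the same grasp; the last joint's range is limited). The gripper opens to 85 mm and grips with 20 to 120 N. Pads are 22 mm wide; open, the fingers measure 114 mm over their backs; the gripper's body (76 mm by 85 mm) begins 54 mm behind the grasp point. The pads swing forward as they close: fully open they stand 13 mm farther back than shut.
Start: joints at [1.199, 0.628, 0.038, 1.517, -0.027, 0.996, -0.02], TCP at [195.714, -619.85, 231.313] pointing down, gripper open.
Joint ranges: [-3.06, 3.06], [-0.37, 2.12], [-1.25, 1.32], [0.18, 2.47], [-1.1, 4.24], [0.23, 1.98], [-2.94, 2.94]. Speed limits (rad/s): [2.57, 2.57, 3.14, 3.14, 3.14, 3.14, 3.14].

### API

Orientations are given as [roll, pitch, yaw] about the fixed x, y, z axes, in that order (R = Rz(yaw) Ry(pitch) Rx(roll)).
In Python, from cell import ctrl gives the robot as it stands.
- The arm moves only by the shell command python3 nudge.py, which reads ROWS from standard input. ROWS is 1 to 12 rows, parted by a bar, with the numbers parted by commas; each row has 7 numbers: dx, dy, dz in shares of the most that a row can go, 1 being 50 mm, then a rotation vector rx, ry, rz in units of 0.05 rad, then the finger opening in mm; each row shifts and turns the commanded pose from where the row before left it, along the tool's axes as they then stand; what a row does not reach is not made up. A row lasts 1/10 s, in which the tool goes at most 50 mm and 0.15 rad, less where a joint would pass 70% of its speed; a pose out of reach is approached as far as the arm can. The fingers move at their own pace and stop on an object; the grip force is fixed at half the most. Time passes only in rows, so rows that do not move let the fingers close. It prints the time, the measured TCP pose, the force, the opening and the grip force at its end. Input that does not fit is refused with a message, and nothing moves.
- ctrl.read_state(): the state, without advancing time (a new reading comes with each control period).
- ctrl.get_image(name): name is "scene" or "top" or "wrist"; returns the picture (480x640x3 uint8, blue, green, red); there is no depth.
- ctrl.calibration(name): a dict with "fx", "fy", "cx", "cy" (pixels), "k1" (the pictures are not rectified: a ray, as slopes to the right and down, at radius r is drawn at 1 + k1 r^2 times it, then the intrinsics apply), "rvec" (rotation vector, rad) and "tvec" (3), from world to camera coordinates, as OpenCV has them; the wrist camera has in their place "hand_eye" (4x4, takes a point from camera to tool coordinates, whose origin is the TCP and whose axes are the flange's). Camera axes: x right, y down, z forward; pixel columns grow to the right and rows downward; lengths in mm; the calibration is good to about 2 mm. A picture is of the moment at which its call begins: read the wrist's pose just before it. calibration takes no time and is no camera call.
- ctrl.finish_job(): hands the job in; it is judged then, once.
The state is a dict: "clock": time; "qpos": joint angles; "qd": joint speeds; "tau": joint torques, N m; "eef_pos": TCP position; "tool_rot": TCP orientation; "force": force on the tool from outside, world axes, zero at the start; "torque": the same for the moment, N m; "width": finger opening in mm; "gripper_force": force on a finger pad.
Only numpy, scipy, OpenCV 4.12 (cv2) and the standard library are available. Lean on these libraries where they do the work, as an engineer would, in place of code of your own. Each camera call takes 0.05 s, during which the arm holds its last target. There are 200 camera calls.

### The job

Close the white pocket router in the blue nest: lay the white cover fully home on it by its heat sink, yellow stripe at the yellow-port end, and let go. Then lift the router out by the long sides of its base (the cover only lies in place) and hold it up to the inspection camera above the bullseye, cover side up, port face square to the downward-tilted lens, centred on its axis and 100 mm from it. Finish while still holding it there in the air; do not touch the camera or stand, and leave the other things on the bench where they are.

Things in the scene. Friction and masses are not known exactly. Their poses are not given: they have to be found in the camera images.
- router: White open-topped router base, 95 (x) x 60 (y) x 24 mm, walls 7 mm, mouth 81 x 46 mm, green board inside below 17 mm; 140 g, loose in the nest. Origin: centre of its underside; +x to the yellow-port end, z up. Grip it across y on the long sides, near the middle. When home, the cover's origin is 19 mm above this origin, axes parallel, +x to +x.
- ports (a point): Middle of the router's port face: on the router at x +47.5 mm, y 0, z +12 mm.
- cover: White cover, right way up, 60 g, loose: 91 (x) x 53 (y) mm plate with a finned heat sink on its middle (40 x 30 x 16 mm, x y z; grip it here across y), under it a stepped lip 77 x 42 mm, 5 mm deep (lower half 73 x 38). Origin: centre of the lip's underside; plate at z 5-9 mm, sink 9-25 mm. +x to the yellow-stripe end. Rests loose on the base's rim, lip inside 2 mm play all round, no latch.
- stripe (a point): Middle of the yellow stripe on top of the white cover: on the cover at x +40 mm, y 0, z +9 mm.
- nest: Blue assembly nest, fixed: block 117 (x) x 40 (y) x 25 mm; the router stands on its top, +x the same way, overhanging 10 mm on each long side. At each end a stop 5 mm taller, 2 mm clear of the router. Origin: centre of its underside, on the bench.
- camera_stand: Fixed stand of the inspection camera: grey base plate 12 mm thick, 110 mm wide (y), from x -50 to +220 mm, red and white bullseye 60 mm across on it; post 20 mm thick, 327 mm tall at x +185 mm. Origin: on the bench under the bullseye, plumb below the focus point; +x from bullseye to post, the lens looks back towards -x.
- camera_head: Camera head, fixed to the stand: white ring light 52 mm across, dark lens in its middle, 95 mm long, lens 242 mm above the bench, 91 mm from the bullseye towards the post, tilted 25 degrees down. Origin: centre of the lens front; the lens looks along -x, z is the head's upward side. A router presented correctly has its x, y, z axes parallel to these.
- focus (a point): The point in the air where the middle of the port face belongs: on the lens axis 100 mm in front of the lens, 200 mm above the bullseye's bench point.
- dark_cover: Black cover with red stripe, of another model, loose, same shape and size as the white one, origin likewise. Leave alone.
- grey_router: Finished grey router, closed, loose, 95 x 60 x 31 mm, origin at the centre of its underside. Leave alone.
- adapter: Black plug-in power adapter, loose, 72 x 45 x 34 mm with two brass blades 18 mm long at +x, origin at the centre of its underside. Leave alone.
- screwdriver: Red-handled screwdriver, loose, 190 mm long, lying along its x, origin underneath. Leave alone.
- mug: Blue mug, loose, 80 mm across, 90 mm tall, origin at the centre of its foot. Leave alone.
- contact_spray: Yellow can with a red cap, loose, 52 mm across, 150 mm tall, origin at the centre of its foot. Leave alone.

How it is judged:
By the outcome, as a careful person would: the job done as asked, in the order asked, and still so for the second after the job is handed in, while the arm keeps its last pose, push and grip.
It also fails if it takes over 59 s, if anything falls off the work surface, if the arm or the gripper's body presses on something with over 40 N, if the wrist force passes 120 N, or if a joint passes its speed limit or range.

## Working session

There is one attempt and no reset: what is moved stays moved. The work goes in short steps, Python scripts to look and compute and a shell command to move; the robot and the scene stay as the last step left them, time stands still between calls to the robot, and variables do not carry over. Pictures are saved under pics/ and viewed, at most 10 in all, crops included, and the job is handed in when it is done.

```bash
ls; mkdir -p pics; python3 - <<'E'
from cell import ctrl
import cv2,json
for n in ("scene","top"):
    cv2.imwrite(f"pics/{n}0.png",ctrl.get_image(n)); print(n,ctrl.calibration(n))
print(ctrl.calibration("wrist")); s=ctrl.read_state(); print(s)
E
```

```text
cell.py
nudge.py
pics
scene {'fx': 476.1083398820885, 'fy': 476.1083398820885, 'cx': 309.46882981900586, 'cy': 238.49420640132655, 'k1': -0.024619456910049433, 'rvec': array([ 2.1480455 ,  0.6324683 , -0.34485564]), 'tvec': array([-493.60442192,  -48.70540299, 1742.65795525])}
top {'fx': 508.14806464343457, 'fy': 508.14806464343457, 'cx': 323.75015829308313, 'cy': 244.44152270269785, 'k1': -0.13579567877530987, 'rvec': array([ 2.14370854, -2.13976027,  0.15635404]), 'tvec': array([   5.13544933,  603.81231422, 1489.99736182])}
{'fx': 379.35344619339514, 'fy': 379.35344619339514, 'cx': 319.9664160528935, 'cy': 248.87613665720505, 'k1': 0.021946005888946196, 'hand_eye': array([[ 6.86335467e-05, -9.62909129e-01, -2.69825878e-01,
         6.82907651e+01],
       [ 9.99999468e-01,  3.43814160e-04, -9.72583823e-04,
         8.83790582e-01],
       [ 1.02927980e-03, -2.69825667e-01,  9.62908640e-01,
        -1.41482143e+02],
       [ 0.00000000e+00,  0.00000000e+00,  0.00000000e+00,
         1.00000000e+00]])}
{'clock': 0.1, 'qpos': array([ 1.19918005,  0.62926982,  0.03845161,  1.51827026, -0.02703448,
        0.99633602, -0.02001294]), 'qd': array([-0.00051946, -0.00132369, -0.00027778, -0.00369088,  0.00115172,
       -0.000958  ,  0.00167202]), 'tau': array([ 3.59370257e-03, -5.64533830e+01,  1.23081062e+00, -1.93972260e+01,
        1.13515250e-02,  5.40580106e-03, -3.31673027e-05]), 'eef_pos': array([ 195.55770351, -619.28070503,  230.46996907]), 'tool_rot': array([-3.13982692e+00, -5.71137382e-06,  3.05778974e-01]), 'force': array([-0.12456014, -0.38808229,  0.00259744]), 'torque': array([ 0.00156201, -0.00153845, -0.04522468]), 'gripper_force': 0.0, 'width': 85.34760121318914}
```
View pics/top0.png

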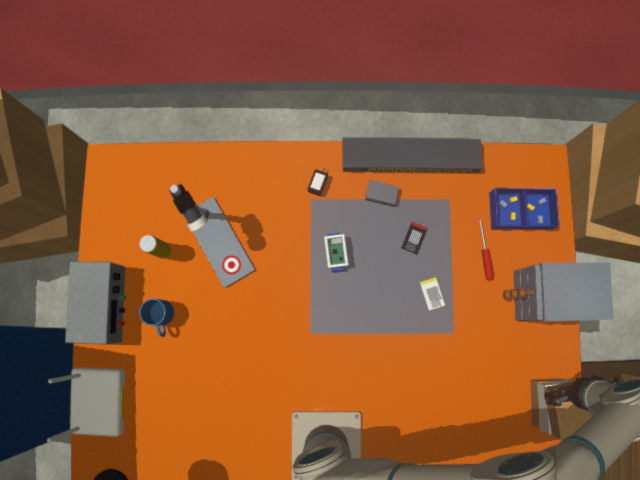

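View pics/scene0.png

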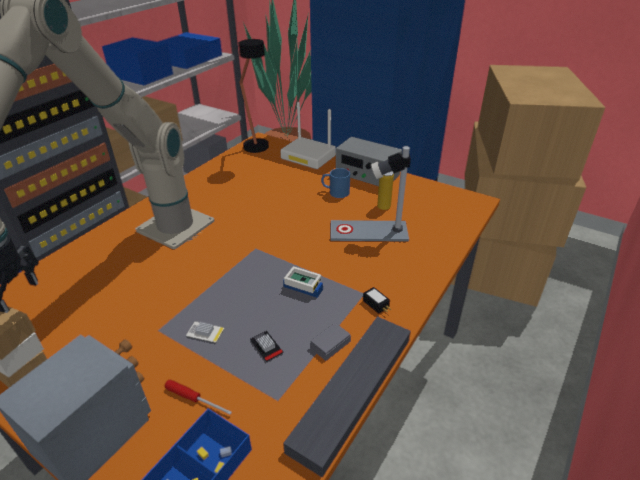

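The top view shows the white cover at (432,294) with its stripe at (430,281), the nest and router at (336,252), the bullseye at (232,265), the camera head near (190,208) and the black cover at (415,238). I'll enlarge the parts that matter.

```bash
cat > h.py <<'E'
import numpy as np, cv2
from scipy.spatial.transform import Rotation as Ro
from cell import ctrl
def tool():
    s=ctrl.read_state(); return Ro.from_euler('xyz',s['tool_rot']).as_matrix(), np.array(s['eef_pos'])
def cam(n,pose=None):
    c=ctrl.calibration(n)
    if n=="wrist":
        R,p=pose or tool(); H=c['hand_eye']; A=R@H[:3,:3]; o=R@H[:3,3]+p
    else:
        A=cv2.Rodrigues(c['rvec'])[0].T; o=-A@c['tvec']
    return c,A,o
def ray(n,uv,pose=None):
    c,A,o=cam(n,pose); d=(np.array(uv,float)-[c['cx'],c['cy']])/[c['fx'],c['fy']]
    x=d.copy()
    for _ in range(20): x=d/(1+c['k1']*(x@x))
    v=A@np.array([x[0],x[1],1]); return o,v/np.linalg.norm(v)
def onz(n,uv,z,pose=None):
    o,v=ray(n,uv,pose); return o+v*(z-o[2])/v[2]
def proj(n,P,pose=None):
    c,A,o=cam(n,pose); q=A.T@(np.array(P,float)-o); x=q[:2]/q[2]; x=x*(1+c['k1']*(x@x)); return x*[c['fx'],c['fy']]+[c['cx'],c['cy']]
def tri(rays):
    M=sum(np.eye(3)-np.outer(v,v) for o,v in rays); b=sum((np.eye(3)-np.outer(v,v))@o for o,v in rays); return np.linalg.solve(M,b)
E
python3 - <<'E'
from h import *
t=cv2.imread('pics/top0.png'); s=cv2.imread('pics/scene0.png')
f=lambda im,x,y,w,h:cv2.resize(im[y:y+h,x:x+w],(400,300),interpolation=cv2.INTER_CUBIC)
o=np.vstack([np.hstack([f(t,306,228,64,48),f(t,400,268,64,48)]),np.hstack([f(s,270,254,64,48),f(t,150,170,132,99)])])
cv2.imwrite('pics/crop1.png',o)
for n,uv,z in [("cover",(432,294),9),("stripe",(430,281),9),("router",(336,252),49),("bull",(232,265),12),("dark",(415,238),9)]: print(n,onz("top",uv,z).round(1))
print("bull scene",onz("scene",(345,229),12).round(1), "router scene",onz("scene",(303,278),49).round(1))
E
```

```text
cover [ 456.  -326.2    9. ]
stripe [ 496.  -320.9    9. ]
router [580.3 -30.7  49. ]
bull [544.2 289.3  12. ]
dark [ 630.  -277.5    9. ]
bull scene [549.6 291.8  12. ] router scene [592.8 -34.8  49. ]
```

View pics/crop1.png

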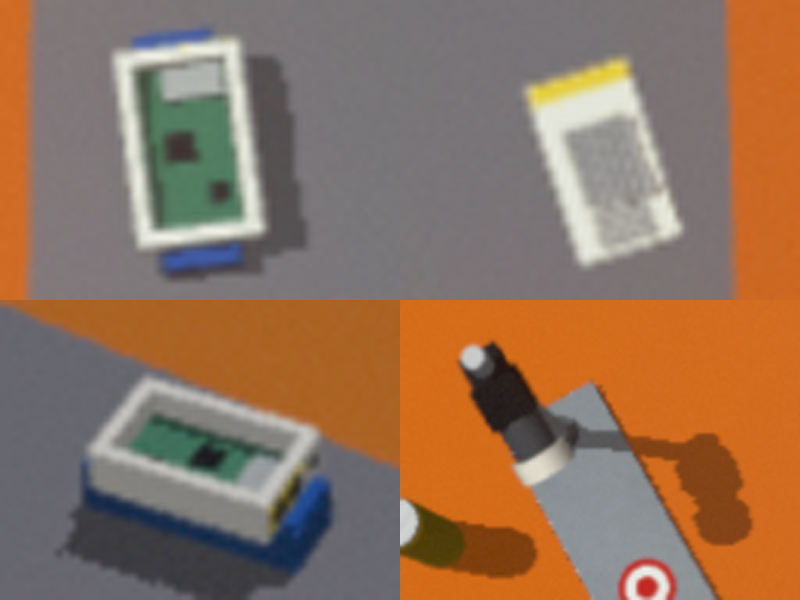

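The router's yellow ports face away from the robot (top of the picture), so its yaw is about +0.1. The cover's stripe is at its far end, yaw about +0.28. The stand's yaw is about 0.5. I'll move the wrist camera over the cover.

Units first: shifts go in shares of 50 mm and turns go in units of 0.05 rad. So 42 mm is 0.84, -25 mm is -0.5.

```bash
echo '0.84,-0.5,0,0,0,0,85 | 0.84,-0.5,0,0,0,0,85 | 0.84,-0.5,0,0,0,0,85 | 0.84,-0.5,0,0,0,0,85 | 0.84,-0.5,0,0,0,0,85 | 0.84,-0.5,0.2,0,0,0,85 | 0.84,-0.5,0.6,0,0,0,85 | 0.84,-0.5,0.6,0,0,0,85 | 0,0,0.4,0,0,0,85 | 0,0,0,0,0,0,85 | 0,0,0,0,0,0,85' | python3 nudge.py
python3 - <<'E'
from h import *
p=tool(); print(p)
im=ctrl.get_image("wrist"); np.savez('w1.npz',R=p[0],p=p[1]); cv2.imwrite('pics/w1.png',im)
hsv=cv2.cvtColor(im,cv2.COLOR_BGR2HSV)
m=cv2.inRange(hsv,(20,120,120),(35,255,255))
n,l,st,ce=cv2.connectedComponentsWithStats(m)
for i in range(1,n):
    if st[i,4]>60: print(st[i],ce[i].round(1),onz("wrist",ce[i],9,p).round(1))
E
```

```text
clock: 1.2
eef_pos: [446.8, -338.2, 149.0]
tool_rot: [-3.142, 0.001, 0.305]
force: [-0.4, -0.6, -0.3]
width: 84.6
gripper_force: 0.0
(array([[ 9.53971949e-01,  2.99893291e-01, -1.23857238e-03],
       [ 2.99893149e-01, -9.53972750e-01, -3.03210388e-04],
       [-1.27249506e-03, -8.21851678e-05, -9.99999187e-01]]), array([ 446.76159235, -338.16598278,  149.00770566]))
[273 158  68  12 810] [306.7 163.5] [ 495.1 -313.6    9. ]
```

View pics/w1.png

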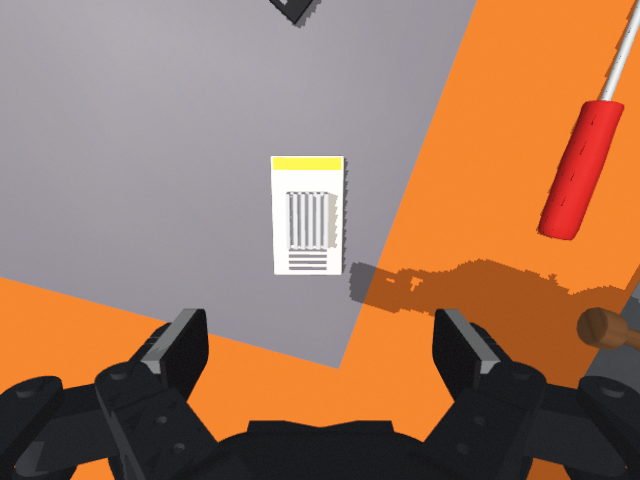

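The wrist picture shows the cover at cols 271–344, rows 156–275. The stripe is at (307,163) and the sink at about (309,220). Next I'll fit its rectangle on z=9.

```bash
cat >> h.py <<'E'
def rect(n,mask,z,pose):
    cs=max(cv2.findContours(mask,0,cv2.CHAIN_APPROX_NONE)[0],key=cv2.contourArea).reshape(-1,2)
    P=np.array([onz(n,u,z,pose)[:2] for u in cs]); (c,s,a)=cv2.minAreaRect(P.astype(np.float32))
    b=cv2.boxPoints((c,s,a)); e=[b[1]-b[0],b[2]-b[1]]; L=max(e,key=np.linalg.norm); y=np.arctan2(L[1],L[0])
    y=(y+np.pi/2)%np.pi-np.pi/2
    return np.round(c,1),np.round(s,1),round(y,4)
def go(target,yaw):
    "tool-axis shift to a world TCP with tool yaw"
    R,p=tool(); w=Ro.from_matrix(R.T@Ro.from_euler('xyz',[np.pi,0,yaw]).as_matrix()).as_rotvec()
    print("shift",(R.T@(np.array(target)-p)).round(1),"rot",w.round(4))
E
python3 - <<'E'
from h import *
d=np.load('w1.npz'); p=(d['R'],d['p'])
im=cv2.imread('pics/w1.png'); hsv=cv2.cvtColor(im,cv2.COLOR_BGR2HSV)
m=cv2.inRange(hsv,(0,0,205),(180,40,255))|cv2.inRange(hsv,(20,120,120),(35,255,255))
m[:, :250]=0; m[:,370:]=0; m[300:]=0
c,s,y=rect("wrist",cv2.morphologyEx(m,cv2.MORPH_CLOSE,np.ones((5,5))),9,p); print(c,s,y)
st=onz("wrist",(306.7,163.5),9,p); print("from stripe",st-40*np.array([np.cos(y),np.sin(y),0]))
g=cv2.inRange(hsv,(0,0,0),(180,60,190)); 
print(proj("wrist",[c[0],c[1],25],p))
go([c[0],c[1],35],y)
E
```

```text
[ 457.1 -325.2] [90.2 52.7] 0.3005
from stripe [ 456.82993954 -325.36994696    9.        ]
[306.11387754 221.83240729]
shift [ 13.7 -10.2 114.7] rot [0.0013 0.0002 0.0031]
```

The measured rectangle is 90.2 x 52.7 mm, against 91 x 53 given, and the stripe agrees with it. I'll descend on the sink.

In the tool's units: 13.7 mm is 0.274, -10.2 mm is -0.204.

```bash
echo '0.274,-0.204,0.4,0,0,0,85 | 0,0,0.8,0,0,0,85 | 0,0,0.7,0,0,0,60 | 0,0,0.3,0,0,0,60 | 0,0,0.1,0,0,0,60 | 0,0,0,0,0,0,60 | 0,0,0,0,0,0,60' | python3 nudge.py; python3 - <<'E'
from h import *
go([457.1,-325.2,10],.3005)
E
```

```text
clock: 1.95
eef_pos: [458.5, -324.6, 35.6]
tool_rot: [3.139, -0.002, 0.305]
force: [-0.6, -0.2, 0.1]
width: 60.3
gripper_force: 0.0
shift [-1.5  0.1 25.6] rot [ 0.0024 -0.0018  0.0046]
```

In the tool's units: 10 mm is 0.2, 5.5 mm is 0.11, 0.0046 rad is 0.092.

```bash
echo '-0.03,0,0.2,0.048,-0.036,0.092,60 | 0,0,0.2,0,0,0,60 | 0,0,0.11,0,0,0,60 | 0,0,0,0,0,0,60 | 0,0,0,0,0,0,60' | python3 nudge.py; echo '0,0,0,0,0,0,20 | 0,0,0,0,0,0,20 | 0,0,0,0,0,0,20 | 0,0,0,0,0,0,20 | 0,0,0,0,0,0,20 | 0,0,0,0,0,0,20' | python3 nudge.py
```

```text
clock: 2.45
eef_pos: [456.0, -323.8, 8.2]
tool_rot: [-3.139, 0.002, 0.301]
force: [-0.4, 0.1, -0.0]
width: 60.5
gripper_force: 0.0
clock: 3.05
eef_pos: [456.5, -324.2, 9.1]
tool_rot: [-3.14, 0.001, 0.301]
force: [0.5, -0.0, 6.4]
width: 28.3
gripper_force: 60.4
```

Sink gripped (28.3 mm, 60 N). I'll lift and go to where the wrist camera can see the router past the held cover.

In the tool's units: -40 mm is -0.8, -20 mm is -0.4, 0.1 rad is 2.

```bash
echo '0,0,-0.1,0,0,0,20 | 0,0,-0.3,0,0,0,20 | 0,0,-0.8,0,0,0,20 | 0.2,-0.4,-0.8,0,0,0,20 | 0.38,-0.8,-0.6,0,0,0,20 | 0.38,-0.8,-0.6,0,0,0,20 | 0.38,-0.8,-0.6,0,0,0,20 | 0.38,-0.8,-0.6,0,0,0,20 | 0.38,-0.8,-0.6,0,0,0,20 | 0.38,-0.76,0,0,0,2,20 | 0,0,0,0,0,2,20 | 0,0,0,0,0,0,20' | python3 nudge.py
echo '0,0,0,0,0,0,20 | 0,0,0,0,0,0,20' | python3 nudge.py
python3 - <<'E'
from h import *
p=tool()
im=ctrl.get_image("wrist"); np.savez('w2.npz',R=p[0],p=p[1]); cv2.imwrite('pics/w2.png',im)
E
```

```text
clock: 4.25
eef_pos: [496.4, -54.0, 250.1]
tool_rot: [-3.14, 0.001, 0.104]
force: [-0.5, -0.5, -1.1]
width: 28.6
gripper_force: 59.7
clock: 4.45
eef_pos: [496.1, -56.7, 249.2]
tool_rot: [-3.14, 0.003, 0.101]
force: [0.6, 0.0, -0.6]
width: 28.4
gripper_force: 59.7
```

View pics/w2.png

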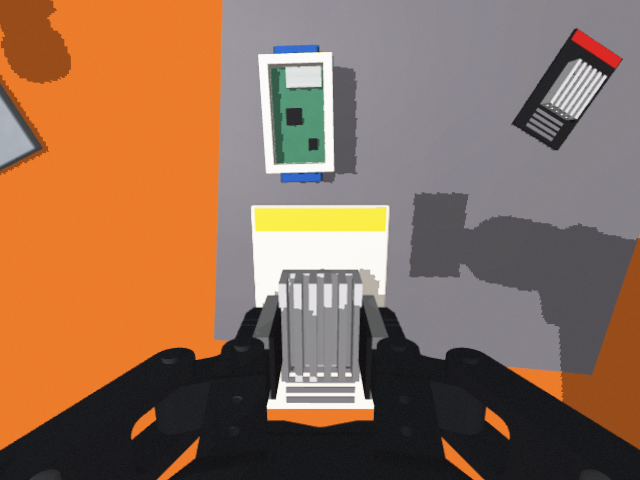

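The router rim is at cols 259–333, rows 52–174. The held cover's stripe is in front at (320,220) and its front edge at row 206. I'll measure both.

```bash
cat > m.py <<'E'
from h import *
def router(im,p,z=49):
    hsv=cv2.cvtColor(im,cv2.COLOR_BGR2HSV)
    m=cv2.inRange(hsv,(0,0,215),(180,40,255)); n,l,st,ce=cv2.connectedComponentsWithStats(m)
    q=proj("wrist",[585,-38,z],p)
    i=min((i for i in range(1,n) if st[i,4]>1500),key=lambda i:np.hypot(*(ce[i]-q)))
    print(st[i]); return rect("wrist",(l==i).astype(np.uint8)*255,z,p)
def cover(im,p):
    hsv=cv2.cvtColor(im,cv2.COLOR_BGR2HSV); R,t=p
    m=cv2.inRange(hsv,(20,120,120),(35,255,255)); n,l,st,ce=cv2.connectedComponentsWithStats(m)
    i=1+np.argmax(st[1:,4]); c,s,y=rect("wrist",(l==i).astype(np.uint8)*255,t[2],p)
    y=y if abs(y)<1 else y-np.pi/2*np.sign(y)
    S=onz("wrist",ce[i],t[2],p); S[:2]=c; v=R.T@(S-t); return "stripe in tool",v.round(1),s,y
if __name__=="__main__":
    d=np.load('w2.npz'); p=(d['R'],d['p']); im=cv2.imread('pics/w2.png')
    c,s,y=router(im,p); print(c,s,y)
    print(cover(im,p), Ro.from_matrix(p[0]).as_euler('xyz'))
    go([c[0],c[1],100],y)
E
python3 m.py
```

```text
[ 258   52   76  121 3008]
[584.1 -28.6] [94.8 60.1] 0.1298
('stripe in tool', array([40.5,  0.8, -0.1]), array([ 8.5, 49.5]), np.float32(0.10119641)) [-3.13998887e+00  2.53450159e-03  1.00543704e-01]
shift [ 90.7 -18.9 148.9] rot [-0.0018  0.0027 -0.0297]
```

The router measures 94.8 x 60.1 mm against 95 x 60 given, at yaw 0.130. In the camera's view the cover's centre sits at tool (0.5, 0.8), so I'm aiming for TCP (583.5, -27.9).

```bash
echo '0.4,-0.1,0.2,-0.036,0.054,-0.586,20 | 0.7,-0.16,0.4,0,0,0,20 | 0.7,-0.14,0.4,0,0,0,20 | 0,0,0.8,0,0,0,20 | 0,0,0.8,0,0,0,20 | 0,0,0.6,0,0,0,20 | 0,0,0.28,0,0,0,20 | 0,0,0,0,0,0,20 | 0,0,0,0,0,0,20 | 0,0,0,0,0,0,20' | python3 nudge.py
python3 - <<'E'
from h import *
import m
ps=[]
for i in range(4):
    p=tool(); ps.append(p[1]); im=ctrl.get_image("wrist")
t=np.mean(ps,0); print(np.round(ps,1)); print(m.cover(im,p),ctrl.read_state()['tool_rot'])
print("to go",(p[0].T@(np.array([583.5,-27.9,53])-t)).round(1))
cv2.imwrite('pics/w3.png',im)
E
```

```text
clock: 5.5
eef_pos: [584.9, -24.7, 76.9]
tool_rot: [3.141, -0.004, 0.13]
force: [1.0, -0.7, -0.7]
width: 28.8
gripper_force: 59.7
[[584.9 -24.7  76.9]
 [584.8 -24.6  76.9]
 [584.6 -24.5  76.8]
 [584.4 -24.4  76.5]]
('stripe in tool', array([40.3,  0.7,  0.1]), array([ 8.1, 49.4]), np.float32(0.13079631)) [ 3.14155218e+00 -2.58310050e-03  1.30625152e-01]
to go [-1.7  3.2 23.8]
```

View pics/w3.png

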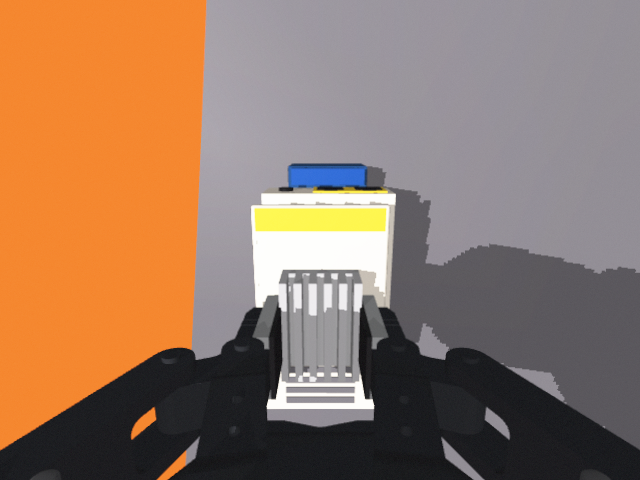

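The held cover is over the router. The far rim edge spans cols 262–395 at about row 193, so the cover must go slightly to the right. I'll check that against the earlier measurement.

```bash
python3 - <<'E'
from h import *
p=tool(); 
for i in range(3): ctrl.read_state()
im=cv2.imread('pics/w3.png'); print(im[199,255:270].sum(1),im[199,385:402].sum(1),im[185:210,300].sum(1))
P=onz("wrist",(328.2,193.5),49,p); a=P[:2]-47.5*np.array([np.cos(.13),np.sin(.13)]); print("router centre from rim",a, p[1])
print(onz("wrist",(262,200),49,p),onz("wrist",(394.5,200),49,p))
E
```

```text
[490 492 490 494 489 489 692 757 761 761 761 761 761 761 761] [760 760 760 760 760 760 760 760 760 750 621 288 284 274 282 283 288] [256 202 284 380 437 452 452 450 626 749 761 760 760 760 760 760 760 760
 693 498 672 744 736 659 584]
router centre from rim [583.93865219 -28.79298473] [584.17619389 -24.38613128  76.29017059]
[624.31287339   6.23907227  49.        ] [632.01144166 -52.32039094  49.        ]
```

The two views agree to 0.3 mm. I'll correct and lower.

```bash
echo '-0.016,0.07,0,0,0,0,20 | 0,0,0.2,0,0,0,20 | 0,0,0.06,0,0,0,20 | 0,0,0,0,0,0,20 | 0,0,0,0,0,0,20 | 0,0,0,0,0,0,20 | 0,0,0,0,0,0,20' | python3 nudge.py
python3 - <<'E'
from h import *
p=tool(); print("to go",(p[0].T@(np.array([583.5,-27.9,53])-p[1])).round(1))
E
```

```text
clock: 6.4
eef_pos: [583.2, -27.9, 62.2]
tool_rot: [-3.141, -0.001, 0.131]
force: [0.2, 0.1, -0.9]
width: 28.6
gripper_force: 59.7
to go [0.3 0.  9.2]
```

```bash
echo '0.004,0,0.06,0,0,0,20 | 0,0,0.06,0,0,0,20 | 0,0,0.03,0,0,0,20 | 0,0,0,0,0,0,20 | 0,0,0,0,0,0,20' | python3 nudge.py;  echo '0,0,0.02,0,0,0,20 | 0,0,0.01,0,0,0,20 | 0,0,0,0,0,0,20 | 0,0,0,0,0,0,20' | python3 nudge.py
```

```text
clock: 6.9
eef_pos: [583.3, -28.0, 54.5]
tool_rot: [-3.141, -0.0, 0.13]
force: [0.4, -0.0, -0.8]
width: 28.6
gripper_force: 59.7
clock: 7.3
eef_pos: [583.4, -27.9, 53.2]
tool_rot: [-3.141, -0.001, 0.131]
force: [0.2, -0.1, -0.1]
width: 28.7
gripper_force: 59.8
```

```bash
echo '0,0,0.016,0,0,0,20 | 0,0,0,0,0,0,20 | 0,0,0,0,0,0,20' | python3 nudge.py;  echo '0,0,0,0,0,0,45 | 0,0,0,0,0,0,60 | 0,0,0,0,0,0,60 | 0,0,-0.1,0,0,0,60 | 0,0,-0.4,0,0,0,60 | 0,0,-0.8,0,0,0,85 | 0,0,-0.8,0,0,0,85 | -0.4,0,-0.2,0,0,0,85 | 0,0,0,0,0,0,85 | 0,0,0,0,0,0,85 | 0,0,0,0,0,0,85' | python3 nudge.py
python3 - <<'E'
from h import *
p=tool(); im=ctrl.get_image("wrist"); np.savez('w4.npz',R=p[0],p=p[1]); cv2.imwrite('pics/w4.png',im)
E
```

```text
clock: 7.6
eef_pos: [583.4, -28.0, 53.1]
tool_rot: [-3.141, -0.001, 0.13]
force: [-1.5, 1.0, 5.6]
width: 28.4
gripper_force: 60.5
clock: 8.7
eef_pos: [563.5, -30.4, 166.5]
tool_rot: [-3.141, 0.0, 0.131]
force: [0.6, 0.1, -0.7]
width: 84.8
gripper_force: 0.0
```

View pics/w4.png

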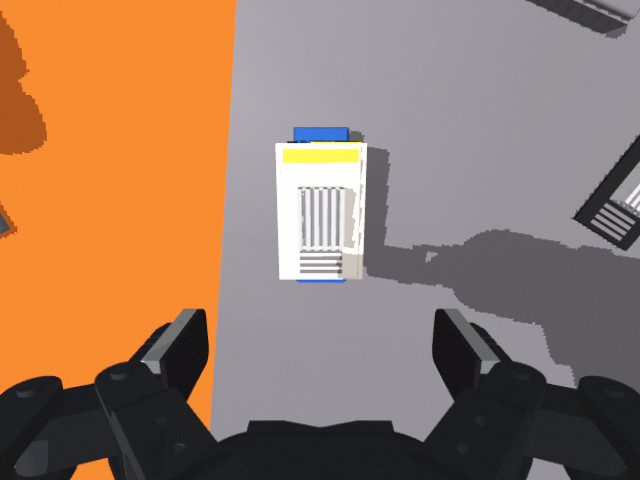

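The cover lies on the router, with its stripe at (321,156) next to the ports. I'll measure seating and pose.

```bash
python3 - <<'E'
from h import *
d=np.load('w4.npz'); p=(d['R'],d['p']); im=cv2.imread('pics/w4.png'); hsv=cv2.cvtColor(im,cv2.COLOR_BGR2HSV)
Y=cv2.inRange(hsv,(20,120,120),(35,255,255)); Y[:148]=0
ys,xs=np.nonzero(Y); print("stripe px",xs.mean(),ys.mean())
m=cv2.inRange(hsv,(0,0,205),(180,40,255))|Y; m[:,:260]=0;m[:,385:]=0;m[:141]=0;m[300:]=0
m=cv2.morphologyEx(m,cv2.MORPH_CLOSE,np.ones((5,5)))
c,s,y=rect("wrist",m,49,p); print(c,s,y)
st=onz("wrist",(xs.mean(),ys.mean()),53,p); print("cover from stripe",st[:2]-40*np.array([np.cos(y),np.sin(y)]), rect("wrist",Y,53,p))
g=np.array([c[0],c[1]])+0.8*np.array([-np.sin(y),np.cos(y)]); print("grip xy",g)
go([g[0],g[1],100],y); print(ctrl.grip_point_offset)
E
```

```text
stripe px 319.6132167152575 155.3187560738581
[584.  -28.6] [94.9 60.4] 0.13
cover from stripe [583.68704427 -28.02972805] (array([623.3, -23.4]), array([ 8.2, 49. ]), np.float32(-1.4396))
grip xy [583.89629269 -27.80675045]
shift [20.6  0.2 66.3] rot [-0.0005  0.0007  0.0008]
18.700000000000003
```

The cover is seated: 94.9 x 60.4 mm outline, stripe at z 53 in line. Now I'll go down over the base's long sides.

```bash
echo '0.41,0.004,0.4,0,0,0,85 | 0,0,0.5,0,0,0,85 | 0,0,0,0,0,0,85 | 0,0,0,0,0,0,85' | python3 nudge.py; python3 - <<'E'
from h import *
go([583.9,-27.8,100],.13)
E
```

```text
clock: 9.15
eef_pos: [583.1, -28.1, 121.4]
tool_rot: [-3.141, 0.002, 0.13]
force: [0.1, 1.2, 0.9]
width: 85.2
gripper_force: 0.0
shift [ 0.9 -0.2 21.4] rot [-0.0005  0.0021  0.0005]
```

```bash
echo '0.016,-0.004,0.4,0,0,0,85 | 0,0,0.5,0,0,0,85 | 0,0,0.5,0,0,0,85 | 0,0,0.4,0,0,0,85 | 0,0,0.24,0,0,0,85 | 0,0,0.1,0,0,0,85 | 0,0,0,0,0,0,85 | 0,0,0,0,0,0,85' | python3 nudge.py; echo '0,0,0,0,0,0,75 | 0,0,0,0,0,0,68 | 0,0,0,0,0,0,62 | 0,0,0,0,0,0,50 | 0,0,0,0,0,0,50 | 0,0,0,0,0,0,50 | 0,0,0,0,0,0,50' | python3 nudge.py
```

```text
clock: 9.95
eef_pos: [585.4, -27.8, 16.3]
tool_rot: [3.142, -0.002, 0.13]
force: [0.2, -0.3, -0.0]
width: 85.1
gripper_force: 0.0
clock: 10.65
eef_pos: [585.0, -27.8, 16.1]
tool_rot: [-3.141, -0.001, 0.13]
force: [-0.4, -0.2, 6.2]
width: 59.1
gripper_force: 66.1
```

Base gripped at 59.1 mm with 66 N. I'll lift gently, because the cover is loose.

```bash
echo '0,0,-0.04,0,0,0,50 | 0,0,-0.1,0,0,0,50 | 0,0,-0.2,0,0,0,50 | 0,0,-0.36,0,0,0,50 | 0,0,-0.48,0,0,0,50 | 0,0,-0.48,0,0,0,50 | 0,-0.12,-0.48,0,0,0,50 | 0,-0.28,-0.48,0,0,0,50 | -0.1,-0.44,-0.48,0,0,0,50 | -0.1,-0.5,-0.48,0,0,0,50 | -0.1,-0.5,-0.48,0,0,0,50 | -0.1,-0.5,-0.48,0,0,0,50' | python3 nudge.py
echo '-0.1,-0.5,-0.48,0,0,0,50 | -0.1,-0.5,-0.32,0,0,0,50 | -0.1,-0.5,-0.2,0,0,-0.4,50 | -0.1,-0.5,-0.12,0,0,-1.2,50 | -0.1,-0.5,0,0,0,-1.4,50 | -0.1,-0.5,0,0,0,-1.4,50 | -0.1,-0.36,0,0,0,-1.4,50 | -0.08,-0.2,0,0,0,-1,50 | 0,-0.08,0,0,0,-0.6,50 | 0,0,0,0,0,0,50 | 0,0,0,0,0,0,50' | python3 nudge.py
python3 - <<'E'
from h import *
p=tool(); im=ctrl.get_image("wrist"); np.savez('w5.npz',R=p[0],p=p[1]); cv2.imwrite('pics/w5.png',im); cv2.imwrite('pics/top5.png',ctrl.get_image("top"))
E
```

```text
clock: 11.85
eef_pos: [548.6, 86.4, 243.9]
tool_rot: [-3.141, -0.001, 0.13]
force: [0.8, -0.5, -1.9]
width: 59.0
gripper_force: 65.3
clock: 12.95
eef_pos: [474.6, 252.9, 298.4]
tool_rot: [3.141, -0.001, 0.498]
force: [-0.2, -0.3, -2.0]
width: 59.3
gripper_force: 65.2
```

View pics/w5.png

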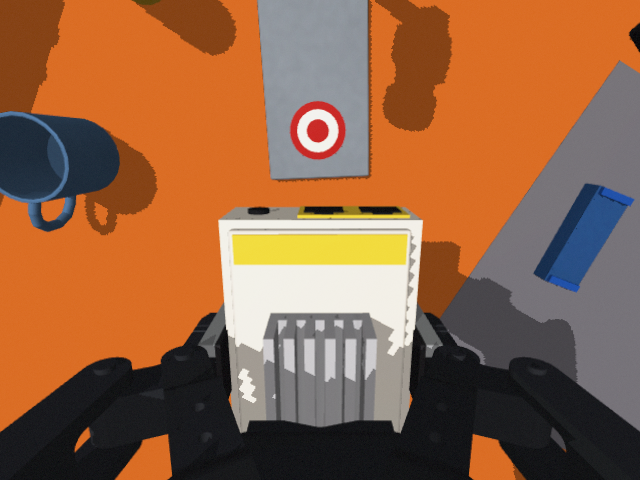

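The bullseye is at (318,130) with the plate edges around it. The held router's front rim edge is at row 220 and the cover still lies in place. I'll measure the stand and the router in hand.

```bash
cat > stand.py <<'E'
from h import *
d=np.load('w5.npz'); p=(d['R'],d['p']); im=cv2.imread('pics/w5.png'); hsv=cv2.cvtColor(im,cv2.COLOR_BGR2HSV)
def bull(n,im,uv,w,z,pose=None):
    h=cv2.cvtColor(im,cv2.COLOR_BGR2HSV); m=cv2.inRange(h,(0,140,90),(4,255,255))|cv2.inRange(h,(172,140,90),(180,255,255))
    k=np.zeros_like(m); k[uv[1]-w:uv[1]+w,uv[0]-w:uv[0]+w]=255; m&=k
    c=max(cv2.findContours(m,0,cv2.CHAIN_APPROX_NONE)[0],key=cv2.contourArea).reshape(-1,2)
    P=np.array([onz(n,u,z,pose)[:2] for u in c]).astype(np.float32); (c,s,a)=cv2.fitEllipse(P); return np.round(c,1),np.round(s,1)
print("wrist",bull("wrist",im,(318,130),45,12,p))
t=cv2.imread('pics/top0.png'); print("top",bull("top",t,(232,265),13,12))
t=cv2.imread('pics/scene0.png'); print("scene",bull("scene",t,(345,229),12,12))
# plate sides in the wrist view: grey vs orange
m=cv2.inRange(hsv,(0,0,0),(180,90,255)); 
for side in (0,1):
    pts=[]
    for v in range(30 if side==0 else 60,170):
        r=m[v,:]; u=318
        if side==0:
            while m[v,u-1] or u>290: u-=1
            u-=.5
        else:
            while m[v,u+1] or u<345: u+=1
            u+=.5
        pts.append(onz("wrist",(u,v),12,p)[:2])
    l=cv2.fitLine(np.array(pts,np.float32),cv2.DIST_HUBER,0,.01,.01).ravel(); l=l if l[0]>0 else [-l[0],-l[1],l[2],l[3]]
    y=np.arctan2(l[1],l[0]); b=bull("wrist",im,(318,130),45,12,p)[0]
    print("side",side,"yaw",y.round(4),"dist to bullseye",round(float((b-[l[2],l[3]])@[-np.sin(y),np.cos(y)]),1))
print("tool",p[1],Ro.from_matrix(p[0]).as_euler('xyz'))
# router front rim edge in tool
def int_(uv,zt):
    o,v=ray("wrist",uv,p); o=p[0].T@(o-p[1]); v=p[0].T@v; return (o+v*(zt-o[2])/v[2]).round(1)
print("rim front L R",int_((220,219.5),-32.9),int_((421.5,220),-32.9))
E
python3 stand.py
```

```text
wrist (array([544.5, 293.2]), array([57.8, 58.4]))
top (array([546. , 292.4]), array([54.3, 55.7]))
scene (array([544.6, 295.3]), array([13.3, 14.9]))
side 0 yaw 0.5362 dist to bullseye -54.6
side 1 yaw 0.5343 dist to bullseye 54.9
tool [474.59307678 252.87615659 298.35390878] [ 3.14060996e+00 -5.75391726e-04  4.98014810e-01]
rim front L R [ 46.6 -28.3 -32.9] [ 46.4  30.2 -32.9]
```

Everything agrees. The plate is 109.5 mm wide (110 given), the stand's yaw is 0.535, and the bullseye is at about (544.8, 293.3), within 2 mm across all three cameras. The router's origin is at tool x -1.0, 8.9 mm above the TCP. I'll turn and tilt here first.

```bash
cat > tgt.py <<'E'
from h import *
Rr=Ro.from_euler('xyz',[0,-np.radians(25),.535]).as_matrix()
Rt=Rr@np.diag([1.,-1,-1])
F=np.array([544.8,293.3,200]); T=F-Rr@np.array([46.5,0,20.9])
R,p=tool()
print("TCP target",T.round(1),"at",p.round(1),"shift",(R.T@(T-p)).round(2),"rot",Ro.from_matrix(R.T@Rt).as_rotvec().round(4))
E
echo '0,0,0,0,0.2,-0.4,50 | 0,0,0,0,0.6,-0.34,50 | 0,0,0,0,1,0,50 | 0,0,0,0,1,0,50 | 0,0,0,0,1,0,50 | 0,0,0,0,1,0,50 | 0,0,0,0,1,0,50 | 0,0,0,0,1,0,50 | 0,0,0,0,1,0,50 | 0,0,0,0,0.6,0,50 | 0,0,0,0,0.32,0,50 | 0,0,0,0,0,0,50' | python3 nudge.py; python3 tgt.py
```

```text
clock: 14.25
eef_pos: [473.4, 253.6, 298.2]
tool_rot: [3.141, -0.436, 0.538]
force: [0.4, 0.1, -2.0]
width: 59.0
gripper_force: 65.2
TCP target [516.1 276.3 161.4] at [473.4 253.6 298.2] shift [-13.9    2.25 144.37] rot [-0.0002  0.0005  0.0024]
```

In the tool's units: 22 mm is 0.44, 20 mm is 0.4, 0.0024 rad is 0.048.

```bash
echo '-0.04,0.004,0.1,0,0,0.048,50 | -0.04,0.008,0.28,0,0,0,50 | -0.04,0.008,0.4,0,0,0,50 | -0.04,0.008,0.44,0,0,0,50 | -0.04,0.008,0.44,0,0,0,50 | -0.04,0.008,0.44,0,0,0,50 | -0.04,0,0.4,0,0,0,50 | 0,0,0.24,0,0,0,50 | 0,0,0.12,0,0,0,50 | 0,0,0,0,0,0,50 | 0,0,0,0,0,0,50 | 0,0,0,0,0,0,50' | python3 nudge.py; python3 tgt.py
```

```text
clock: 15.45
eef_pos: [504.1, 264.5, 191.2]
tool_rot: [3.125, -0.418, 0.539]
force: [1.2, -0.2, -2.3]
width: 59.3
gripper_force: 65.1
TCP target [516.1 276.3 161.4] at [504.1 264.5 191.2] shift [ 2.93 -4.54 33.82] rot [0.0152 0.018  0.0036]
```

```bash
echo '0,0,0,0,0,0,50 | 0,0,0,0,0,0,50 | 0,0,0,0,0,0,50' | python3 nudge.py; python3 tgt.py; python3 -c "
from cell import ctrl; print(ctrl.read_state()['qpos'].round(3))"
```

```text
clock: 15.75
eef_pos: [503.9, 264.4, 191.2]
tool_rot: [3.125, -0.418, 0.539]
force: [-0.2, 0.4, -2.4]
width: 59.7
gripper_force: 65.1
TCP target [516.1 276.3 161.4] at [503.9 264.4 191.2] shift [ 3.12 -4.55 33.9 ] rot [0.0153 0.0181 0.004 ]
[-0.246  0.461 -0.409  2.179  1.096  0.238 -2.652]
```

Joint 6 has reached its lower limit (0.238 against 0.23), so this arm posture can't get to the pose. I'll retreat and record joint states, so I can fit the kinematics and pick a posture that reaches.

Units first: shifts go in shares of 50 mm and turns go in units of 0.05 rad. So -8 mm is -0.16, -25 mm is -0.5.

```bash
cat > log.py <<'E'
from cell import ctrl; import json
s=ctrl.read_state(); open('log.jsonl','a').write(json.dumps([list(map(float,s[k])) for k in('qpos','eef_pos','tool_rot')])+"\n"); print(s['qpos'].round(3),s['eef_pos'].round(1),s['tool_rot'].round(3))
E
echo '[[1.19918005,0.62926982,0.03845161,1.51827026,-0.02703448,0.99633602,-0.02001294],[195.55770351,-619.28070503,230.46996907],[-3.13982692,0,0.305778974]]' > log.jsonl
python3 log.py
echo '0,0,-0.16,0,0,0,50 | 0,0,-0.4,0,0,0,50 | 0,0,-0.5,0,0,0,50 | 0,0,-0.4,0,0,0,50 | 0,0,-0.16,0,0,0,50 | 0,0,0,0,0,0,50' | python3 nudge.py >/dev/null; python3 log.py
echo '0,0,-0.16,0,-0.4,0,50 | 0,0,-0.4,0,-1,0,50 | 0,0,-0.5,0,-1,0,50 | 0,0,-0.4,0,-1,0,50 | 0,0,-0.16,0,-0.6,0,50 | 0,0,0,0,0,0,50' | python3 nudge.py >/dev/null; python3 log.py
echo '-0.16,0.1,0,0,-1,0.4,50 | -0.3,0.4,0,0,-1,1,50 | -0.3,0.4,0,0,-1,1.4,50 | -0.3,0.4,0,0,-1,1,50 | -0.16,0.1,0,0,-0.4,0.4,50 | 0,0,0,0,0,0,50' | python3 nudge.py >/dev/null; python3 log.py
cat > fit.py <<'E'
import numpy as np, json, itertools
from scipy.optimize import least_squares
from scipy.spatial.transform import Rotation as Ro
D=[json.loads(l) for l in open('log.jsonl')]
def T(R,t): M=np.eye(4); M[:3,:3]=R; M[:3,3]=t; return M
E_=lambda ax,a: T(Ro.from_euler(ax,a).as_matrix(),[0,0,0])
X=lambda x,z: T(np.eye(3),[x,0,z])
def fk(q,P,S):
    d1,L1,a,b,L2,c,L3,o1,o7=P
    return E_('z',S[0]*q[0]+o1)@X(0,d1)@E_('y',q[1])@X(0,L1)@E_('z',S[1]*q[2])@X(a,0)@E_('y',q[3])@X(b,L2)@E_('z',S[2]*q[4])@E_('y',q[5])@X(c,L3)@E_('z',S[3]*q[6]+o7)
def res(P,S):
    r=[]
    for q,p,e in D:
        M=fk(q,P,S); r+=list(M[:3,3]-p); r+=list(300*Ro.from_matrix(M[:3,:3].T@Ro.from_euler('xyz',e).as_matrix()).as_rotvec())
    return r
if __name__=="__main__":
    best=[]
    for S in itertools.product([1,-1],repeat=4):
      for o7 in (-1.57,1.57,0,3.1):
        s=least_squares(res,[350,400,0,0,400,0,250,0,o7],args=(S,),loss='soft_l1'); best.append((s.cost,S,s.x))
    best.sort(key=lambda t:t[0])
    for b in best[:3]: print(round(b[0],2),b[1],b[2].round(3))
    np.savez('kin.npz',P=best[0][2],S=best[0][1]); print(np.round(res(best[0][2],best[0][1]),1).reshape(-1,6))
E
python3 fit.py
```

```text
[-0.246  0.461 -0.409  2.179  1.096  0.238 -2.652] [503.9 264.4 191.2] [ 3.125 -0.418  0.539]
[ 0.026  0.327 -0.736  2.16   0.752  0.408 -2.322] [475.3 248.4 266.2] [ 3.124 -0.42   0.539]
[ 0.207  0.301 -0.973  1.915  0.399  0.872 -1.987] [452.2 236.4 341.8] [ 3.126 -0.22   0.535]
[ 0.312  0.325 -0.923  1.875  0.287  1.085 -1.971] [426.7 145.9 333.2] [-3.138e+00  3.000e-03  3.220e-01]
14.26 (-1, -1, -1, -1) [ 3.24623e+02  5.68341e+02 -1.20090e+01 -2.75200e+00  3.85539e+02
 -7.13000e-01  3.53480e+02 -4.30000e-02 -8.40418e+02]
14.26 (-1, -1, -1, -1) [ 3.24623e+02  5.68341e+02 -1.20090e+01 -2.75200e+00  3.85539e+02
 -7.13000e-01  3.53480e+02 -4.30000e-02  7.11529e+02]
14.26 (-1, -1, -1, -1) [ 3.24623e+02  5.68341e+02 -1.20090e+01 -2.75200e+00  3.85539e+02
 -7.13000e-01  3.53480e+02 -4.30000e-02  1.52900e+00]
[[ 0.3  0.  -0.5  0.  -0.  -0.5]
 [-0.4  0.6 -0.3  5.3  0.3  0.6]
 [ 0.2 -0.1 -0.3  5.3  0.3  0.6]
 [ 0.7 -1.5  0.5  2.8  0.3 -0.2]
 [-1.1  0.8  0.8 -0.  -0.1 -0.5]]
```

The model fits to about 1 mm. Now I'll list all in-range joint solutions at the target.

```bash
cat > ik.py <<'E'
from fit import *
from h import tool
k=np.load('kin.npz'); P,S=k['P'],k['S']
lo=np.array([-3.06,-.37,-1.25,.18,-1.1,.23,-2.94])+.02; hi=np.array([3.06,2.12,1.32,2.47,4.24,1.98,2.94])-.02
Rr=Ro.from_euler('xyz',[0,-np.radians(25),.535]).as_matrix()
F=np.array([544.8,293.3,200])
def sols(flip,T,Rt,n=150):
    rng=np.random.default_rng(0); out=[]
    f=lambda q:(lambda M:np.r_[M[:3,3]-T,300*Ro.from_matrix(M[:3,:3].T@Rt).as_rotvec()])(fk(q,P,S))
    for i in range(n):
        s=least_squares(f,rng.uniform(lo,hi),bounds=(lo,hi),max_nfev=60)
        if s.cost<.5 : out.append(s.x)
    return np.array(out)
if __name__=="__main__":
    for flip in (0,1):
        Rt=Rr@np.diag([1.,-1,-1]) if not flip else Rr@np.diag([-1.,1,-1])
        T=F-Rr@np.array([46.5,0,20.9]); o=sols(flip,T,Rt); print("flip",flip,len(o)); 
        if len(o): print(o[np.argsort(o[:,2])][::max(1,len(o)//14)].round(2))
E
python3 ik.py
```

```text
flip 0 0
flip 1 58
[[ 0.2   0.84 -1.23  2.18  1.6   0.81  0.07]
 [ 0.18  0.8  -1.16  2.18  1.59  0.74  0.07]
 [ 0.11  0.71 -1.    2.18  1.57  0.59  0.07]
 [-0.03  0.61 -0.74  2.18  1.55  0.39  0.08]
 [-0.09  0.58 -0.64  2.18  1.54  0.33  0.08]
 [-0.12  0.57 -0.58  2.18  1.53  0.29  0.09]
 [-0.13  0.57 -0.57  2.18  1.53  0.28  0.09]
 [-0.14  0.56 -0.55  2.18  1.53  0.28  0.09]
 [-0.15  0.56 -0.54  2.18  1.52  0.27  0.09]
 [-0.15  0.56 -0.53  2.18  1.52  0.26  0.09]
 [-0.16  0.56 -0.52  2.18  1.52  0.26  0.09]
 [-0.17  0.55 -0.52  2.18  1.52  0.25  0.09]
 [-0.17  0.55 -0.51  2.18  1.52  0.25  0.09]
 [-0.17  0.55 -0.51  2.18  1.52  0.25  0.09]
 [-0.17  0.55 -0.51  2.18  1.52  0.25  0.09]]
```

With this grasp the pose would need joint 7 at about -3.07, beyond its limit of -2.94. With the hand turned half round it fits comfortably (joint 7 ≈ 0.07). So I'll set the router back in the nest and regrip it half-turned.

In the tool's units: 10 mm is 0.2, 25 mm is 0.5, 0.04 rad is 0.8.

```bash
echo '0.08,0.16,0,0,0,0.4,50 | 0.16,0.36,0,0,0,0.8,50 | 0.22,0.5,0.2,0,0,0.8,50 | 0.22,0.5,0.32,0,0,0.8,50 | 0.22,0.5,0.4,0,0,0.8,50 | 0.22,0.5,0.48,0,0,0.24,50 | 0.22,0.5,0.48,0,0,0,50 | 0.22,0.5,0.48,0,0,0,50 | 0.16,0.4,0.48,0,0,0,50 | 0.12,0.28,0.4,0,0,0,50 | 0,0.08,0.2,0,0,0,50 | 0,0,0,0,0,0,50' | python3 nudge.py; echo '0,0,0,0,0,0,50' | python3 nudge.py >/dev/null;python3 - <<'E'
from h import *
go([585.0,-27.8,60],.13)
E
```

```text
clock: 18.75
eef_pos: [555.3, -47.3, 158.8]
tool_rot: [-3.137, 0.007, 0.128]
force: [-0.2, 0.5, -2.1]
width: 59.2
gripper_force: 65.2
shift [ 30.7 -12.7 101.3] rot [-0.0045  0.0023  0.0017]
```

In the tool's units: 25 mm is 0.5, 8 mm is 0.16, -0.0045 rad is -0.09.

```bash
echo '0.16,-0.08,0.1,-0.09,0.046,0.034,50 | 0.3,-0.12,0.3,0,0,0,50 | 0.154,-0.054,0.5,0,0,0,50 | 0,0,0.5,0,0,0,50 | 0,0,0.5,0,0,0,50 | 0,0,0.28,0,0,0,50 | 0,0,0.12,0,0,0,50 | 0,0,0,0,0,0,50 | 0,0,0,0,0,0,50 | 0,0,0,0,0,0,50' | python3 nudge.py; python3 - <<'E'
from h import *
go([585.0,-27.8,26],.13)
E
```

```text
clock: 19.85
eef_pos: [586.1, -28.8, 47.2]
tool_rot: [3.141, -0.002, 0.13]
force: [0.8, 0.4, -1.3]
width: 59.3
gripper_force: 65.3
shift [-1.  -1.1 21.2] rot [ 0.0008 -0.0019 -0.0004]
```

In the tool's units: 8 mm is 0.16, 5 mm is 0.1.

```bash
echo '-0.02,-0.02,0.16,0,0,0,50 | 0,0,0.16,0,0,0,50 | 0,0,0.1,0,0,0,50 | 0,0,0,0,0,0,50 | 0,0,0,0,0,0,50 | 0,0,0,0,0,0,50' | python3 nudge.py; python3 - <<'E'
from h import *
go([585.0,-27.8,16.1],.13)
E
```

```text
clock: 20.45
eef_pos: [584.2, -27.9, 25.1]
tool_rot: [3.141, 0.0, 0.13]
force: [0.1, 0.4, -2.5]
width: 59.2
gripper_force: 65.3
shift [ 0.8 -0.   9. ] rot [ 0.0005  0.0001 -0.0002]
```

```bash
echo '0.016,0,0.06,0,0,0,50 | 0,0,0.06,0,0,0,50 | 0,0,0.03,0,0,0,50 | 0,0,0,0,0,0,50 | 0,0,0,0,0,0,50' | python3 nudge.py; echo '0,0,0.016,0,0,0,50 | 0,0,0.008,0,0,0,50 | 0,0,0,0,0,0,50 | 0,0,0,0,0,0,50' | python3 nudge.py
```

```text
clock: 20.95
eef_pos: [584.8, -27.9, 17.5]
tool_rot: [3.141, 0.0, 0.13]
force: [0.3, -0.4, -2.0]
width: 59.1
gripper_force: 65.3
clock: 21.35
eef_pos: [584.9, -27.9, 16.4]
tool_rot: [3.141, 0.0, 0.13]
force: [-0.5, 0.5, -1.8]
width: 59.3
gripper_force: 65.3
```

```bash
echo '0,0,0.012,0,0,0,50 | 0,0,0,0,0,0,50 | 0,0,0,0,0,0,50' | python3 nudge.py; echo '0,0,0,0,0,0,66 | 0,0,0,0,0,0,75 | 0,0,0,0,0,0,85 | 0,0,0,0,0,0,85 | 0,0,-0.2,0,0,0,85 | 0,0,-0.6,0,0,0,85 | 0,0,-0.8,0,0,0,85 | 0,0,-0.8,0,0,0,85 | 0,0,-0.6,0,0,0,85 | 0,0,0,0,0,-2,85 | 0,0,0,0,0,-2.8,85 | 0,0,0,0,0,-2.8,85' | python3 nudge.py; echo '0,0,0,0,0,-2.8,85 | 0,0,0,0,0,-2.8,85 | 0,0,0,0,0,-2.8,85 | 0,0,0,0,0,-2.8,85 | 0,0,0,0,0,-2.8,85 | 0,0,0,0,0,-2.8,85 | 0,0,0,0,0,-2.8,85 | 0,0,0,0,0,-2.8,85 | 0,0,0,0,0,-2.8,85 | 0,0,0,0,0,-2.8,85 | 0,0,0,0,0,-2.8,85 | 0,0,0,0,0,-2.8,85' | python3 nudge.py; echo '0,0,0,0,0,-2.8,85 | 0,0,0,0,0,-2.8,85 | 0,0,0,0,0,-2.8,85 | 0,0,0,0,0,-2.8,85 | 0,0,0,0,0,-2.8,85 | 0,0,0,0,0,-2.8,85 | 0,0,0,0,0,-2.8,85 | 0,0,0,0,0,-2,85 | 0,0,0,0,0,0,85 | 0,0,0,0,0,0,85' | python3 nudge.py; python3 - <<'E'
from h import *
go([584,-27.8,100],.13+np.pi)
p=tool(); im=ctrl.get_image("wrist"); np.savez('w6.npz',R=p[0],p=p[1]); cv2.imwrite('pics/w6.png',im); print(ctrl.read_state()['qpos'].round(2))
E
```

```text
clock: 21.65
eef_pos: [584.9, -27.9, 16.1]
tool_rot: [3.141, 0.0, 0.13]
force: [-1.6, -0.8, 3.3]
width: 58.8
gripper_force: 65.6
clock: 22.85
eef_pos: [585.0, -27.9, 167.0]
tool_rot: [3.14, -0.0, 0.516]
force: [0.3, 0.2, 0.1]
width: 85.1
gripper_force: 0.0
clock: 24.05
eef_pos: [584.8, -28.1, 166.4]
tool_rot: [-3.141, 0.001, 2.195]
force: [0.3, -0.0, -0.6]
width: 84.6
gripper_force: 0.0
clock: 25.05
eef_pos: [584.9, -28.0, 166.1]
tool_rot: [-3.141, -0.0, -3.016]
force: [0.2, 0.1, 0.7]
width: 85.0
gripper_force: 0.0
shift [ 0.8  0.4 66.1] rot [-0.001  -0.0001 -0.0044]
[ 0.66  0.93 -1.22  1.75  0.95  1.19  0.85]
```

View pics/w6.png

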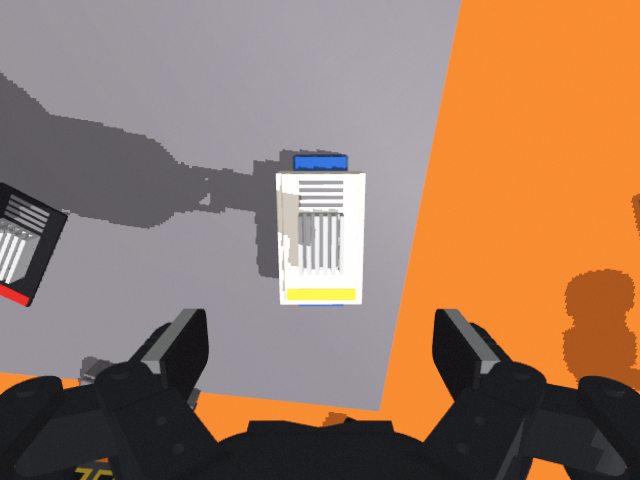

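The router is back in the nest with the cover home (cols 277–365, rows 171–304; stripe at (321,294)). The hand is half-turned. I'll measure again.

```bash
python3 - <<'E'
from h import *
d=np.load('w6.npz'); p=(d['R'],d['p']); im=cv2.imread('pics/w6.png'); hsv=cv2.cvtColor(im,cv2.COLOR_BGR2HSV)
Y=cv2.inRange(hsv,(20,120,120),(35,255,255)); Y[:,:260]=0;Y[:,380:]=0;Y[310:]=0
m=cv2.inRange(hsv,(0,0,150),(180,60,255))|Y; m[:,:277]=0;m[:,370:]=0;m[:171]=0;m[308:]=0
m=cv2.morphologyEx(m,cv2.MORPH_CLOSE,np.ones((5,5)))
c,s,y=rect("wrist",m,49,p); print(c,s,y, rect("wrist",Y,53,p))
E
```

```text
[584.2 -26.6] [98.7 68. ] 0.1261 (array([621.5, -23.7]), array([ 7.7, 48.4]), np.float32(-1.4452))
```

```bash
echo '0.016,0.004,0.5,0,0,-0.088,85 | 0,0,0.6,0,0,0,85 | 0,0,0.6,0,0,0,85 | 0,0,0.6,0,0,0,85 | 0,0,0.4,0,0,0,85 | 0,0,0.2,0,0,0,85 | 0,0,0.1,0,0,0,85 | 0,0,0,0,0,0,85 | 0,0,0,0,0,0,85 | 0,0,0,0,0,0,85' | python3 nudge.py; echo '0,0,0,0,0,0,75 | 0,0,0,0,0,0,68 | 0,0,0,0,0,0,62 | 0,0,0,0,0,0,50 | 0,0,0,0,0,0,50 | 0,0,0,0,0,0,50 | 0,0,0,0,0,0,50' | python3 nudge.py
```

```text
clock: 26.1
eef_pos: [584.7, -27.7, 16.8]
tool_rot: [-3.141, 0.001, -3.009]
force: [-0.6, 0.8, 0.2]
width: 85.4
gripper_force: 0.0
clock: 26.8
eef_pos: [584.3, -27.8, 16.2]
tool_rot: [-3.141, 0.0, -3.009]
force: [-1.0, -0.4, 5.5]
width: 59.2
gripper_force: 65.5
```

Regripped at 59.2 mm, 65 N. Back to the stand with the hand turned.

In the tool's units: 14 mm is 0.28, 25 mm is 0.5.

```bash
echo '0,0,-0.04,0,0,0,50 | 0,0,-0.1,0,0,0,50 | 0,0,-0.2,0,0,0,50 | 0,0,-0.36,0,0,0,50 | 0,0,-0.48,0,0,0,50 | 0,0,-0.48,0,0,0,50 | 0,0.12,-0.48,0,0,0,50 | 0.04,0.28,-0.48,0,0,0,50 | 0.12,0.44,-0.48,0,0,0,50 | 0.12,0.5,-0.48,0,0,0,50 | 0.12,0.5,-0.48,0,0,0,50 | 0.12,0.5,-0.48,0,0,0,50' | python3 nudge.py
echo '0.12,0.5,-0.48,0,0,0,50 | 0.12,0.5,-0.32,0,0,0,50 | 0.12,0.5,-0.2,0,0,-0.6,50 | 0.12,0.5,-0.1,0,0,-1.2,50 | 0.12,0.5,0,0,0,-1.4,50 | 0.12,0.5,0,0,0,-1.4,50 | 0.12,0.36,0,0,0,-1.4,50 | 0.1,0.16,0,0,0,-1.2,50 | 0,0.08,0,0,0,-0.9,50 | 0,0,0,0,0,0,50 | 0,0,0,0,0,0,50' | python3 nudge.py
cat > tgt.py <<'E'
from h import *
Rr=Ro.from_euler('xyz',[0,-np.radians(25),.535]).as_matrix()
Rt=Rr@np.diag([-1.,1,-1])
F=np.array([544.8,293.3,200]); T=F-Rr@np.array([47.2,0,20.8])
R,p=tool(); q=ctrl.read_state()['qpos']
print("TCP target",T.round(1),"at",p.round(1),"shift",(R.T@(T-p)).round(2),"rot",Ro.from_matrix(R.T@Rt).as_rotvec().round(4),"q",q.round(2))
print("ports now",(p+R@np.diag([-1.,1,-1])@[47.2,0,20.8]).round(1))
E
python3 tgt.py
```

```text
clock: 28.0
eef_pos: [541.9, 86.0, 244.1]
tool_rot: [-3.141, -0.0, -3.008]
force: [-0.1, 0.5, -1.7]
width: 58.9
gripper_force: 64.9
clock: 29.1
eef_pos: [458.9, 249.1, 297.8]
tool_rot: [-3.141, -0.0, -2.605]
force: [-0.0, 0.2, -1.9]
width: 58.9
gripper_force: 64.9
TCP target [515.6 276.  161.2] at [458.9 249.1 297.8] shift [-62.54  -5.78 136.6 ] rot [-3.000e-04 -4.368e-01  2.100e-03] q [ 0.2   0.62 -1.22  1.76  0.62  1.21  0.91]
ports now [499.4 273.2 318.6]
```

In the tool's units: -4 mm is -0.08, -0.05 rad is -1.

```bash
echo '-0.08,0,0,0,-0.2,0.04,50 | -0.08,0,0,0,-0.6,0,50 | -0.08,0,0,0,-1,0,50 | -0.08,0,0,0,-1,0,50 | -0.08,0,0,0,-1,0,50 | 0,0,0,0,-1,0,50 | 0,0,0,0,-1,0,50 | 0,0,0,0,-1,0,50 | 0,0,0,0,-1,0,50 | 0,0,0,0,-0.6,0,50 | 0,0,0,0,-0.32,0,50 | 0,0,0,0,0,0,50' | python3 nudge.py; python3 tgt.py
```

```text
clock: 30.3
eef_pos: [476.0, 258.8, 298.6]
tool_rot: [-3.14, 0.435, -2.606]
force: [-0.1, 0.3, -2.3]
width: 59.0
gripper_force: 64.9
TCP target [515.6 276.  161.2] at [476.  258.8 298.6] shift [ 19.13  -5.21 142.67] rot [-0.0011 -0.0012  0.0003] q [ 0.32  0.4  -1.17  2.11  0.89  0.6   0.68]
ports now [505.3 276.2 337.4]
```

```bash
echo '0.04,-0.02,0.1,0,0,0,50 | 0.04,-0.02,0.28,0,0,0,50 | 0.06,-0.02,0.4,0,0,0,50 | 0.06,-0.02,0.44,0,0,0,50 | 0.06,-0.02,0.44,0,0,0,50 | 0.06,0,0.4,0,0,0,50 | 0.06,0,0.36,0,0,0,50 | 0,0,0.2,0,0,0,50 | 0,0,0.1,0,0,0,50 | 0,0,0,0,0,0,50 | 0,0,0,0,0,0,50 | 0,0,0,0,0,0,50' | python3 nudge.py; python3 tgt.py
```

```text
clock: 31.5
eef_pos: [513.5, 275.7, 168.0]
tool_rot: [-3.141, 0.436, -2.606]
force: [1.1, -0.1, -2.3]
width: 59.3
gripper_force: 65.0
TCP target [515.6 276.  161.2] at [513.5 275.7 168. ] shift [ 1.12 -0.8   6.96] rot [-0.0001  0.0001  0.0005] q [ 0.    0.61 -0.8   2.18  1.5   0.45  0.12]
ports now [542.7 293.  206.8]
```

Reachable. Fine correction, then a visual check.

```bash
echo '0.02,-0.014,0.08,0,0,0,50 | 0,0,0.06,0,0,0,50 | 0,0,0,0,0,0,50 | 0,0,0,0,0,0,50 | 0,0,0,0,0,0,50 | 0,0,0,0,0,0,50' | python3 nudge.py; python3 tgt.py; python3 - <<'E'
from h import *
t=ctrl.get_image("top"); s=ctrl.get_image("scene"); cv2.imwrite('pics/top7.png',t); cv2.imwrite('pics/scene7.png',s)
f=lambda im,x,y,w,h:cv2.resize(im[y:y+h,x:x+w],(400,400),interpolation=cv2.INTER_CUBIC)
cv2.imwrite('pics/fin.png',np.hstack([f(s,310,130,110,110),f(t,150,170,120,120)]))
for n in("scene","top"): print(n,proj(n,[544.8,293.3,200]).round(1), "lens",proj(n,[544.8+91*.860,293.3+91*.510,242]).round(1))
E
```

```text
clock: 32.1
eef_pos: [515.4, 276.0, 160.7]
tool_rot: [-3.141, 0.436, -2.606]
force: [-0.2, -0.7, -1.6]
width: 59.1
gripper_force: 65.0
TCP target [515.6 276.  161.2] at [515.4 276.  160.7] shift [-0.33 -0.14 -0.39] rot [-0.0001 -0.0008  0.0007] q [-0.    0.62 -0.79  2.18  1.54  0.45  0.09]
ports now [544.6 293.4 199.5]
scene [345.3 182.2] lens [373.7 171.1]
top [218.  257.2] lens [198.6 226.1]
```

View pics/fin.png

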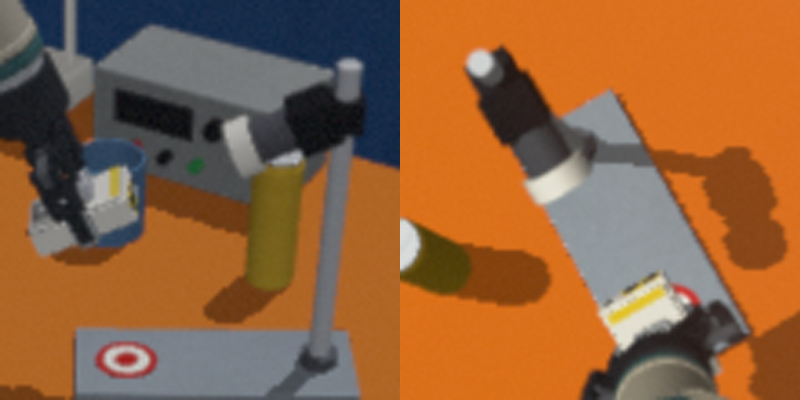

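The router is held with its ports facing the ring light. In the scene view the port face is at about (346,182) against (345,182) expected, and the lens is at (376,171) against (374,171). The cover is in place, so I'm handing in.

```bash
python3 -c "
from cell import ctrl; print(ctrl.finish_job())"
```

```text
the job is handed in; nothing more can be done
None
```

I closed the router, lifted it out by its long sides and handed in with it held at the inspection camera, port face within about 1 mm of the computed focus point and the clock at about 32 of 59 s. Partway through I set it back in the nest once to regrip it with the hand half-turned, because the first grasp could not reach the pose.

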